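# Mist the chitting beans, shut the mesh lid and hold the flap up

### The arm

A 6-joint arm with a two-finger parallel gripper is mounted at the origin on the work surface. World frame = base frame: x ahead of the robot, y to its left, z up, the work surface at z = 0. Lengths are in mm, angles in degrees, forces in N, time in s.
With the tool pointing down it reaches from about 300 to 850 mm from the base axis. Payload 4.2 kg.
Tool frame: the origin (TCP) lies midway between the tips of the shut fingers; the grasp point (between the pads) lies 19 mm behind it; z points along the fingers, y is the line along which they close (so a half turn about z gives the same grasp; the last joint's range is limited). The gripper opens to 91 mm and grips with 3 to 60 N. Pads are 32 mm wide; open, the fingers measure 118 mm over their backs; the gripper's body (76 mm by 178 mm) begins 60 mm behind the grasp point.
Start: joints at [-67.953, 18.312, 89.639, -0, 72.044, -1.146], TCP at [226.46, -528.544, 213.976] pointing down, gripper open.
Joint ranges: [-177.97, 177.97], [-48.28, 115.42], [12.27, 149.76], [-77.06, 257.06], [2.81, 150.46], [-146.56, 146.56]. Speed limits (degrees/s): [147.25, 147.25, 180, 180, 180, 180].

### API

Orientations are given as [roll, pitch, yaw] about the fixed x, y, z axes, in that order (R = Rz(yaw) Ry(pitch) Rx(roll)).
In Python, from workcell import env gives the robot as it stands.
- The arm moves only by the shell command python3 -m jog 'ROWS' [FORCE]. ROWS is a JSON object of lists of equal length, an entry for each row: "jaw": the finger opening in mm, from 0 to 91.2; "slide": the shift along the tool's x, y, z in units of 30 mm (1.0 is 30 mm), a list of three; "spin": the turn about the tool's z in units of 8 degrees (1.0 is 8 degrees). In form: {"jaw": [jaw, ...], "slide": [[dx, dy, dz], ...], "spin": [spin, ...]}. A call has 1 to 10 rows; each row shifts and turns the commanded pose from where the row before left it, along the tool's axes as they then stand; what a row does not reach is not made up. A row lasts 1/10 s, in which the tool goes at most 50 mm and 8.59 degrees, less where a joint would pass 70% of its speed; a pose out of reach is approached as far as the arm can. A call is refused whole if a number of a shift passes 1 or a number of a turn 1, either way. A call with a gripper value outside its range is refused whole. The fingers move at their own pace and stop on an object; FORCE is the grip in N (left out, the last holds). Time passes only in rows, so rows that do not move let the fingers close. It gives the time, the measured TCP pose, the force, the opening and the grip force at its end, in the units of the state.
- env.state(): the state, without advancing time (a new reading comes with each control period).
- env.grab_frame(name): name is "side" or "top" or "wrist"; returns the picture (480x640x3 uint8, red, green, blue); there is no depth.
- env.camera_model(name): a dict with "fx", "fy", "cx", "cy" (pixels), "D" ([k1, k2, p1, p2, k3] as OpenCV has them; the pictures are not rectified), "camera_from_world" (4x4, takes a point from world to camera coordinates). Camera axes: x right, y up, looking along -z (the intrinsics and any distortion apply to the point x, -y, -z); pixel columns grow to the right and rows downward; lengths in mm; the calibration is good to about 2 mm. A picture is of the moment at which its call begins: read the wrist's pose just before it. camera_model takes no time and is no camera call; for the wrist camera it gives the pose at the moment of the call.
- env.job_done(): hands the job in; it is judged then, once.
The state is a dict: "time_s": time; "qpos": joint angles; "qvel": joint speeds; "effort": joint torques, N m; "ee_pos": TCP position; "ee_rot": TCP orientation; "force": force on the tool from outside, world axes, zero at the start; "torque": the same for the moment, N m; "gripper_width": finger opening in mm; "gripper_force": force on a finger pad.
Only numpy, scipy, OpenCV 4.12 (cv2) and the standard library are available. Lean on these libraries where they do the work, as an engineer would, in place of code of your own. Each camera call takes 0.05 s, during which the arm holds its last target. There are 200 camera calls.

### The job

The beans chitting in the open galvanised tin need a mist and then air: press the thumb plunger of the metal mister beside the tin right down to its stop and let it spring back up. Then bring the tin's two nested lids down together until both are shut, without letting them drop, and lift the outer lid alone to about half open, leaving the wire mesh inner lid shut over the beans. Finish while still holding the outer lid up there, since it falls shut when let go, and leave the mister standing and everything else on the bench where it is.

Things in the scene. Friction and masses are not known exactly. Their poses are not given: they have to be found in the camera images.
- seed_tin: galvanised rectangular tin fixed to the bench, 160 (x, front to back) x 210 (y) x 95 mm high, sheet walls; open at the start, its two lids standing up at its back. Origin at the centre of its underside; x points from its front (robot side) to the hinge side, y to the left, z up.
- hinge (a point): middle of the hinge pin shared by both lids, in the tin's frame at x +86, y 0, z 97 mm; the pin runs along y. Axes as the tin's. The upper lid edges swing in a 180 mm radius about it.
- flap (a joint): angle of the outer lid, rad: 0 shut, 1.57 upright, 1.76 its stop; starts near it, leaning back. Pressed sheet 222 mm wide, 174 mm from pin to front edge, 0.24 kg; shut, its top face is 111 mm above the bench. Skirt 20 mm deep at front (50 mm notch in the middle) and sides. Nearly free hinge: let go at 0 to 1.2 rad it falls shut or down on to the inner lid.
- flap_handle (a point): middle of the outer lid's bow handle: round bar 8 mm thick, 84 mm long, parallel to the pin, its axis 32 mm above the lid's top face and 134 mm from the pin along the lid (shut: tin frame x -48, y 0, z 143 mm). Turns with the lid: x to the pin, y along the bar, z out of the top face. That face is bare beyond 50 mm left and right of the bow's middle.
- flap_edge (a point): middle of the outer lid's front edge, on its top face, 174 mm from the pin; turns with the lid.
- mesh_lid (a joint): angle of the inner lid, rad: 0 shut, grows as it opens; starts at 1.56 to 1.66. Wire mesh in a flat 3 mm frame, 204 x 156 mm, 0.10 kg, nested in the outer lid, whose two ribs rest on it when both have the same angle, so the outer lid pushes it down. Stiff hinge (0.38 Nm): it stays where it is left, even with the outer lid lying on it; 3 to 5 N near the front edge moves it.
- mesh_lid_edge (a point): middle of the inner lid's front edge, top face, 160 mm from the pin. A thumb tongue 30 mm wide runs 25 mm farther forward through the notch of the outer lid's skirt, 11 mm below the outer lid's top. Raising the tongue raises both lids.
- mister: free-standing metal plant mister beside the tin's left (+y) side, 84 mm in diameter, shoulder to 131 mm high, 184 mm to the top of its plunger, 0.55 kg, its nozzle (local -x) towards the tin and a loop handle behind. Origin at the centre of its underside.
- plunger (a joint): travel of the mister's thumb plunger in m: 0 up, 0.014 pressed to its stop. A spring pushes it up: 3 N to start it, 7.5 N at the stop.
- plunger_top (a point): centre of the top face of the plunger's round thumb plate, 28 mm in diameter, 7 mm thick; on the mister's axis, 184 mm above the bench when up. Moves with the plunger.
- terracotta_pot: bystander: terracotta pot, 109 mm across, 98 mm high, to the right of the tin. Origin under its centre.
- dibber: bystander: lying T-handled dibber, 176 mm long, 33 mm high, on the bench behind the tin. Origin on the bench below its shaft, 50 mm from the T bar.
- trowel: bystander: lying trowel with a wooden handle, 320 mm long, on the left of the bench. Origin below the neck.
- label_jar: bystander: glass jar with plant labels, 72 mm across, 135 mm high, behind the tin's left corner. Origin under its centre.
- pot_stack: bystander: stack of nested pots, 97 mm across, 108 mm high, on the right. Origin under its centre.
Mind the look-alikes: they are no part of the job. What is meant by the mister is not brown, pink or red, and is the smaller of those in its own colour.

How it is judged (in metres and radians):
On the way, in this order (a step that is already met when the one before it is completed fails the run):
1. the mister's plunger is pressed down to its stop (value of joint plunger above 0.012 m), for 0.1 s.
2. the plunger has sprung back up (value of joint plunger below 0.003 m), for 0.1 s.
3. both lids are shut (value of joint flap below 0.06 rad and value of joint mesh_lid below 0.05 rad), for 0.2 s.
4. the outer lid alone comes up, the inner lid stays shut (value of joint flap above 0.2 rad and value of joint mesh_lid below 0.05 rad), for 0.05 s.
At the end, for the whole second after the job is handed in: The gripper holds the outer lid still between 0.5 and 1.2 rad open (about 30 to 70 degrees) with the fingers bearing on it, the inner mesh lid is shut (below 0.05 rad), the mister stands upright with its plunger up (value of joint flap between 0.5 and 1.2 rad and velocity of joint flap between -0.2 and 0.2 rad/s and value of joint mesh_lid below 0.05 rad and contact force between the fingers and flap above 0.3 N and contact force between mister and the arm below 0.1 N and value of joint plunger below 0.003 m and angle between mister's own z axis and vertical below 0.1 rad); the arm keeps its last pose, push and grip.
It fails at once if the outer lid drops or is slammed (downwards faster than 3 rad/s below 1.2 rad) (velocity of joint flap below -3 rad/s and value of joint flap below 1.2 rad).
It fails at once if the inner lid is swung apart from the outer lid, not nested in it (edges more than 70 mm apart while it is part open) (value of joint mesh_lid above 0.08 rad and distance between flap_edge and mesh_lid_edge above 0.07 m).
It fails at once if the mister is shoved more than 40 mm or tipped (distance of mister from where it was at the start of the episode above 0.04 m or angle between mister's own z axis and vertical above 0.35 rad).
It fails at once if a bystander is shoved more than 30 mm (distance of any of terracotta_pot, dibber, trowel, label_jar, pot_stack from where it was at the start of the episode above 0.03 m).
It also fails if it takes over 72 s, if anything falls off the work surface, if the arm or the gripper's body presses on something with over 40 N, if the wrist force passes 120 N, or if a joint passes its speed limit or range.

## Working session

There is one attempt and no reset: what is moved stays moved. The work goes in short steps, Python scripts to look and compute and a shell command to move; the robot and the scene stay as the last step left them, time stands still between calls to the robot, and variables do not carry over. Pictures are saved under pics/ and viewed, at most 10 in all, crops included, and the job is handed in when it is done.

```bash
mkdir -p pics; ls; cat > h.py <<'E'
import numpy as np, cv2
from workcell import env
from scipy.spatial.transform import Rotation as Ro
def snap(n,f):
    im=env.grab_frame(n); cv2.imwrite(f'pics/{f}.png',im[:,:,::-1]); return im
def ray(n,uv):
    m=env.camera_model(n); K=np.array([[m['fx'],0,m['cx']],[0,m['fy'],m['cy']],[0,0,1.]])
    p=cv2.undistortPoints(np.array([[uv]],float),K,np.array(m['D'],float))[0,0]
    T=np.array(m['camera_from_world']); R=T[:3,:3]; c=-R.T@T[:3,3]
    return c, R.T@np.array([p[0],-p[1],-1.])
def atz(n,uv,z):
    c,d=ray(n,uv); return c+d*(z-c[2])/d[2]
def proj(n,P):
    m=env.camera_model(n); K=np.array([[m['fx'],0,m['cx']],[0,m['fy'],m['cy']],[0,0,1.]])
    T=np.array(m['camera_from_world']); q=(T[:3,:3]@np.atleast_2d(P).T).T+T[:3,3]; q=q*[1,-1,-1]
    return cv2.projectPoints(q,np.zeros(3),np.zeros(3),K,np.array(m['D'],float))[0][:,0]
E
python3 - <<'E'
from h import *
for n in('top','side'): snap(n,n+'0')
print(env.state()); 
for n in('top','side','wrist'): print(n,ray(n,(320,240)))
E
```

```text
pics
{'time_s': 0.1, 'qpos': array([-6.79511674e+01,  1.83485716e+01,  8.96972903e+01,  4.67460005e-04,
        7.20443615e+01, -1.14424080e+00]), 'qvel': array([ 0.02099037, -0.11996063, -0.12347422,  0.00684994, -0.01178977,
        0.00492927]), 'effort': array([ 1.78527976e-06, -4.13332808e+01, -2.32510614e+01,  7.28712254e-02,
        4.22349398e-02, -6.05233231e-05]), 'ee_pos': array([ 226.30771922, -528.11848195,  213.21281012]), 'ee_rot': array([-1.79909804e+02, -2.24608566e-03,  2.31929272e+01]), 'force': array([-0.42592559, -0.1213262 ,  0.62828201]), 'torque': array([ 0.03201556, -0.02941938, -0.04042331]), 'gripper_force': 0.0, 'gripper_width': 91.15001472753426}
top (array([ 215.10892624,   19.73670879, 1646.21587119]), array([ 0.17463865, -0.00769192, -0.98469369]))
side (array([  -61.76935807, -1231.23717235,  1276.1554653 ]), array([ 0.33416736,  0.69990041, -0.63157212]))
wrist (array([ 295.08697343, -498.88315923,  384.06030069]), array([-0.24173754, -0.11570567, -0.9635113 ]))
```

View pics/top0.png

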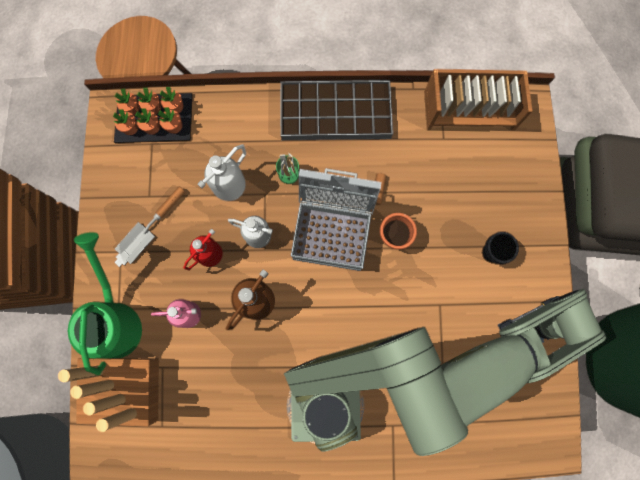

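View pics/side0.png

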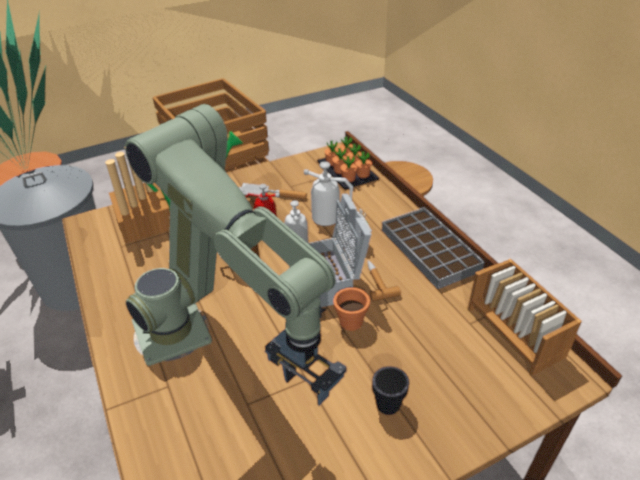

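Candidates for the mister in the top picture are large metal (224,178), small metal (254,231), red (207,250), brown (252,298) and pink (183,314). The small metal one at (254,231) fits: it is the smaller of the metal pair and stands at the tin's left. I'll confirm that in one enlarged crop.

```bash
python3 - <<'E'
import cv2
a=cv2.imread('pics/top0.png')[145:285,195:395]
cv2.imwrite('pics/crop0.png',cv2.resize(a,None,fx=4,fy=4,interpolation=cv2.INTER_CUBIC))
E
```

```text
(no output)
```

View pics/crop0.png

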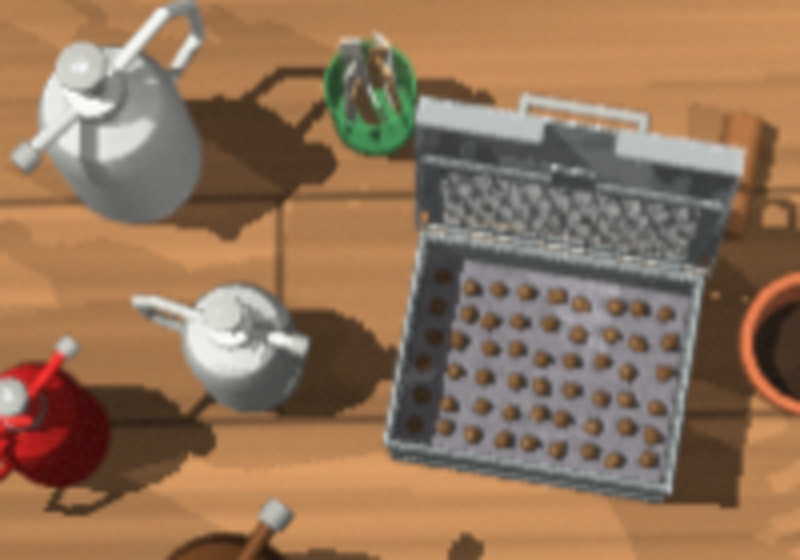

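The crop shows the small metal mister at crop (240,340), nozzle towards the tin, with its plunger plate at crop (231,316). The tin rim corners are at crop (388,447), (668,494), (425,235) and (705,270), and the lid edge is at (420,100)–(742,150). Next I'll fit the poses.

```bash
python3 - <<'E'
from h import *
c=lambda u,v:(195+u/4-.4,145+v/4-.4)
print('plunger',atz('top',c(231,316),184))
pts=[atz('top',c(*p),95) for p in[(388,447),(668,494),(425,235),(705,270)]]
for p in pts: print(p.round(1))
P=np.array(pts)[:,:2]; L=np.array([[-80,105],[-80,-105],[80,105],[80,-105.]])
a=P-P.mean(0); th=np.arctan2((L[:,0]*a[:,1]-L[:,1]*a[:,0]).sum(),(L*a).sum()); cen=P.mean(0)
print('tin',cen,np.degrees(th), (L@np.array([[np.cos(th),np.sin(th)],[-np.sin(th),np.cos(th)]])+cen-P).round(1))
R=Ro.from_euler('z',th)
def tinP(l): return R.apply(l)+[*cen,0]
# lid top edge corners at angle phi: r=174 along lid, skirt underside
for phi in (1.6,1.65,1.7,1.76):
    for y in(111,-111):
        q=np.array([86,y,97])+174*np.array([-np.cos(phi),0,np.sin(phi)])+14*np.array([np.sin(phi),0,np.cos(phi)])
        uv=proj('top',tinP(q))[0]; print(phi,y,((uv+.4-[195,145])*4).round(0), tinP(q).round())
    h=np.array([86,0,97])+134*np.array([-np.cos(phi),0,np.sin(phi)])+46*np.array([np.sin(phi),0,np.cos(phi)])
    print('handle',tinP(h).round(), ((proj('top',tinP(h))[0]+.4-[195,145])*4).round(0))
E
```

```text
plunger [523.87157325 197.51615045 184.        ]
[442.6  91.8  95. ]
[ 404.9 -113.    95. ]
[602.5  63.3  95. ]
[ 572.7 -145.7   95. ]
tin [505.6616659  -25.89111853] -9.767852044410848 [[ 2.  -0.7]
 [ 4.2 -2.8]
 [-0.2  0.8]
 [-6.   2.7]]
1.6 111 [413. 135.] [628.  66. 271.]
1.6 -111 [741. 185.] [ 590. -153.  271.]
handle [640. -49. 230.] [581. 134.]
1.65 111 [415. 123.] [637.  64. 269.]
1.65 -111 [742. 173.] [ 599. -155.  269.]
handle [646. -50. 227.] [582. 126.]
1.7 111 [418. 112.] [645.  63. 268.]
1.7 -111 [744. 161.] [ 607. -156.  268.]
handle [652. -51. 224.] [584. 118.]
1.76 111 [420.  99.] [655.  61. 265.]
1.76 -111 [745. 148.] [ 617. -158.  265.]
handle [660. -52. 220.] [585. 110.]
```

Confirmed: the small metal mister is at (524,198) in world x, y. The tin is at (506,-26) with yaw about -9.8°, and the outer lid stands near 1.75 rad. I'll shut the fingers and travel high to the plunger.

```bash
python3 -m jog '{"jaw":[0,0,0,0,0,0,0,0,0,0],"slide":[[0.5,-0.5,-0.9],[1,-0.98,-0.8],[1,-0.98,-0.8],[1,-0.98,-0.8],[1,-0.98,-0.7],[1,-0.98,0],[1,-0.98,0],[1,-0.98,0],[1,-0.98,0],[1,-0.98,0]],"spin":[0,0,0,0,0,0,0,0,0,0]}' 20; python3 -m jog '{"jaw":[0,0,0,0,0,0,0,0],"slide":[[1,-0.98,0],[1,-0.98,0],[1,-0.98,0],[1,-0.98,0],[1,-0.98,0],[1,-0.98,0],[1,-0.98,0],[0.5,-0.5,0]],"spin":[0,0,0,0,0,0,0,0]}'
cat >> h.py <<'E'
def to(tx,ty,tz):
    s=env.state(); R=Ro.from_euler('xyz',s['ee_rot'],degrees=True)
    return (R.inv().apply(np.array([tx,ty,tz])-s['ee_pos'])/30).round(3), s['ee_pos'].round(1), s['ee_rot'].round(1), s['force'].round(1), s['time_s']
TC=np.array([505.7,-25.9]); TH=np.radians(-9.8)
def tin(x,y): return TC+np.array([x*np.cos(TH)-y*np.sin(TH),x*np.sin(TH)+y*np.cos(TH)])
E
python3 -c "
from h import *
print(to(523.9,197.5,200))"
```

```text
time_s: 1.1
ee_pos: [378.4, -157.6, 333.8]
ee_rot: [-180.0, 0.0, 23.2]
force: [0.4, -0.1, -0.1]
gripper_width: 14.2
gripper_force: 0.0
time_s: 1.9
ee_pos: [498.7, 135.2, 333.0]
ee_rot: [-179.9, 0.0, 23.3]
force: [-0.0, 0.1, 0.7]
gripper_width: 0.7
gripper_force: 0.0
(array([ 1.596, -1.57 ,  4.435]), array([498.7, 135.2, 333. ]), array([-179.9,    0. ,   23.3]), array([-0. ,  0.1,  0.7]), 1.9)
```

```bash
python3 -m jog '{"jaw":[0,0,0],"slide":[[0,0,0],[0,0,0],[0,0,0]],"spin":[0,0,0]}' >/dev/null; python3 -c "
from h import *
print(to(523.9,197.5,200))
snap('wrist','w1'); print(proj('wrist',[[523.9,197.5,184],env.state()['ee_pos']]))"
```

```text
(array([ 1.674, -1.69 ,  4.461]), array([497.7, 131.2, 333.9]), array([180. ,   0. ,  23.1]), array([-0.3,  0.1,  0.2]), 2.2)
[[261.38112598 173.36084932]
 [315.74974541 288.12475666]]
```

View pics/w1.png

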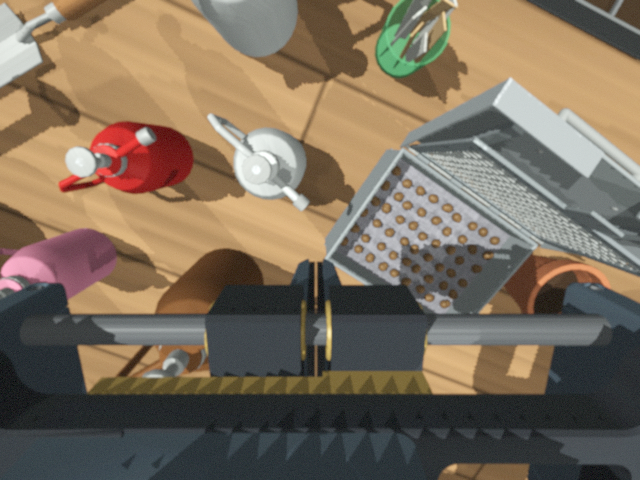

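The wrist view shows the small metal mister's plunger plate at (261,171), where I predicted (261,173). The tin's rim corners are at (403,151) and (535,241), and the lid's left edge corner is at (510,82).

```bash
python3 -c "
from h import *
print(to(*atz('wrist',(261,171),184)[:2],195), atz('wrist',(261,171),184))
print(proj('wrist',[[*tin(80,105),95],[*tin(80,-105),95],[*tin(-80,105),95]]))
for p in [(403,151),(535,241),(329,257)]: print(atz('wrist',p,95))
"
```

```text
(array([ 1.744, -1.703,  4.635]), array([497.7, 131.1, 334.1]), array([180. ,   0. ,  23.1]), array([-0.1, -0.4,  0. ]), 2.25) [525.78847435 198.59204503 184.        ]
[[403.52583281 150.31342532]
 [537.27460388 243.91912344]
 [328.12825683 258.99891164]]
[601.46908378  64.16200079  95.        ]
[ 568.79271249 -138.25292086   95.        ]
[447.63938823  91.24296627  95.        ]
```

```bash
python3 -m jog '{"jaw":[0,0,0,0,0,0,0,0],"slide":[[0.84,-0.82,0],[0.84,-0.82,0.2],[0,0,0.9],[0,0,0.9],[0,0,0.9],[0,0,0.9],[0,0,0.6],[0,0,0]],"spin":[0,0,0,0,0,0,0,0]}' ; python3 -c "
from h import *
print(to(524.5,198,188))"
```

```text
time_s: 3.05
ee_pos: [523.4, 195.6, 199.6]
ee_rot: [-180.0, 0.3, 23.1]
force: [-0.2, -0.5, -0.1]
gripper_width: 0.4
gripper_force: 0.0
(array([ 0.068, -0.06 ,  0.387]), array([523.4, 195.6, 199.6]), array([-180. ,    0.3,   23.1]), array([-0.2, -0.5, -0.1]), 3.05)
```

```bash
python3 -m jog '{"jaw":[0,0,0,0,0,0,0,0,0],"slide":[[0.07,-0.06,0.3],[0,0,0.2],[0,0,0.2],[0,0,0.15],[0,0,0.1],[0,0,0.05],[0,0,0],[0,0,0],[0,0,0]],"spin":[0,0,0,0,0,0,0,0,0]}'
```

```text
time_s: 3.95
ee_pos: [527.0, 199.8, 173.1]
ee_rot: [180.0, -0.1, 23.2]
force: [0.3, -0.7, 6.2]
gripper_width: 0.4
gripper_force: 3.1
```

```bash
python3 -m jog '{"jaw":[0,0,0,0,0,0],"slide":[[0,0,0.06],[0,0,0.06],[0,0,0.05],[0,0,0],[0,0,0],[0,0,0]],"spin":[0,0,0,0,0,0]}'
```

```text
time_s: 4.55
ee_pos: [527.2, 199.9, 170.2]
ee_rot: [180.0, -0.2, 23.2]
force: [-2.9, -1.8, 15.7]
gripper_width: 0.5
gripper_force: 8.2
```

The force is 15.7 N, well past 7.5 N, so the plunger is at its stop. I'll lift off and turn the tool to line up with the tin.

```bash
python3 -m jog '{"jaw":[0,0,0,0,0,0,0,0,0],"slide":[[0,0,-0.4],[0,0,-0.6],[0,0,-1],[0,0,-1],[0,0,-1],[0,0,-1],[0,0,-0.4],[0,0,0],[0,0,0]],"spin":[0,0,0,-1,-1,-1,-1,-1,-1]}';python3 -m jog '{"jaw":[0,0],"slide":[[0,0,0],[0,0,0]],"spin":[-1,-0.1]}'; python3 -c "
from h import *
print(to(*tin(86+90,-78),330))
# finger corner arc: r=150
for d in [100,90,80,70,60,50,40,30,20,10,4,0]:
    f=np.radians(d); r=145
    a=np.array([-np.cos(f),np.sin(f)]);n=np.array([np.sin(f),np.cos(f)])
    q=np.array([86,97])+r*a+14*n+[13.5,0]
    print(d,q.round(1))"
```

```text
time_s: 5.45
ee_pos: [526.4, 200.0, 329.2]
ee_rot: [180.0, -0.0, 71.5]
force: [-0.0, 0.1, -0.1]
gripper_width: 0.7
gripper_force: 0.0
time_s: 5.65
ee_pos: [526.2, 199.9, 328.5]
ee_rot: [-180.0, 0.0, 80.0]
force: [-0.8, -0.1, 0.4]
gripper_width: 0.2
gripper_force: 0.0
(array([-10.113,   6.505,  -0.049]), array([526.2, 199.9, 328.5]), array([-180.,    0.,   80.]), array([-0.8, -0.1,  0.4]), 5.65)
100 [138.5 237.4]
90 [113.5 242. ]
80 [ 88.1 242.2]
70 [ 63.1 238. ]
60 [ 39.1 229.6]
50 [ 17.  217.1]
40 [ -2.6 200.9]
30 [-19.1 181.6]
20 [-32.  159.7]
10 [-40.9 136. ]
4 [-44.2 121.1]
0 [-45.5 111. ]
```

```bash
python3 -m jog '{"jaw":[0,0,0,0,0,0,0,0,0,0],"slide":[[-1,0.65,-0.1],[-1,0.65,0],[-1,0.65,0],[-1,0.65,0],[-1,0.65,0],[-1,0.65,0],[-1,0.65,0],[-1,0.65,0],[-1,0.65,0],[-1,0.65,0]],"spin":[0,0,0,0,0,0,0,0,0,0]}';python3 -m jog '{"jaw":[0,0,0],"slide":[[-0.1,0,0],[0,0,0],[0,0,0]],"spin":[0,0,0]}'; python3 -c "
from h import *
print(to(*tin(86+90,-78),235))
snap('wrist','w2');snap('top','top2')
import cv2
a=cv2.imread('pics/w2.png');b=cv2.imread('pics/top2.png')[110:290,230:470]
cv2.imwrite('pics/v2.png',np.hstack([cv2.resize(a,(400,300)),cv2.resize(b,(400,300))]))
"
```

```text
time_s: 6.65
ee_pos: [666.7, -130.8, 331.5]
ee_rot: [-180.0, -0.0, 79.8]
force: [0.0, -0.2, -1.3]
gripper_width: 0.3
gripper_force: 0.0
time_s: 6.95
ee_pos: [665.4, -131.5, 331.8]
ee_rot: [-180.0, -0.0, 80.0]
force: [-0.3, 0.2, -0.7]
gripper_width: 0.5
gripper_force: 0.0
(array([-0.039,  0.022,  3.228]), array([ 665.4, -131.5,  331.8]), array([-180.,   -0.,   80.]), array([-0.3,  0.2, -0.7]), 6.95)
```

View pics/v2.png

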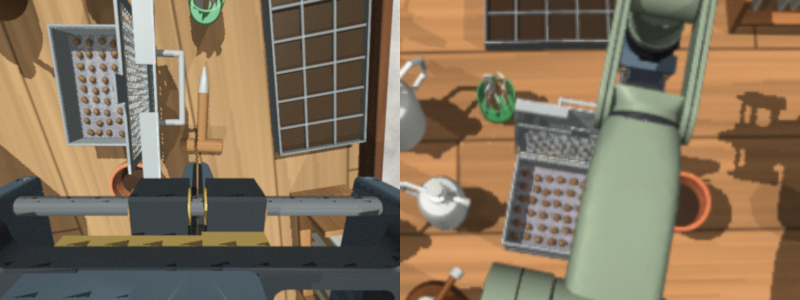

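Left half (wrist): the shut fingers at (198,180) are clear behind the upright lid, to the right of the bow handle. Right half (top): the mister still stands at (440,195). I'll descend behind the lid and start pushing.

```bash
python3 -m jog '{"jaw":[0,0,0,0,0,0,0,0,0,0],"slide":[[0,0,0.8],[0,0,0.9],[0,0,0.9],[0,0,0.7],[0,-0.3,0],[0,-0.3,0],[0,-0.3,0],[0,-0.3,0],[0,-0.3,0],[0,-0.3,0]],"spin":[0,0,0,0,0,0,0,0,0,0]}';python3 -m jog '{"jaw":[0,0],"slide":[[0,-0.3,0],[0,0,0]],"spin":[0,0]}'; cat >> h.py <<'E'
def loc():
    s=env.state(); p=s['ee_pos']; d=p[:2]-TC
    c,q=np.cos(TH),np.sin(TH); x,y=d[0]*c+d[1]*q,-d[0]*q+d[1]*c
    F=s['force']; print('tin frame',round(x,1),round(y,1),round(p[2],1),'Fx',round(F[0]*c+F[1]*q,1),'Fz',round(F[2],1),'t',s['time_s'])
    # lid angle if front bottom corner touches top face
    X,Z=x-13.5-86,p[2]-97; R=np.hypot(X,Z)
    print('phi deg',np.degrees(np.arctan2(Z,-X)-np.arcsin(14/R)),'r',np.sqrt(R*R-196))
E
python3 -c "
from h import *
loc()
for d in [95,90,80,70,60,50,40,30,20,10,4,0]:
    f=np.radians(d); r=135
    a=np.array([-np.cos(f),np.sin(f)]);n=np.array([np.sin(f),np.cos(f)])
    q=np.array([86,97])+r*a+14*n+[13.5,0]
    print(d,q.round(1))"
```

```text
time_s: 8.05
ee_pos: [612.0, -123.0, 233.8]
ee_rot: [179.9, 0.0, 80.0]
force: [1.0, -0.4, -0.0]
gripper_width: 0.4
gripper_force: 0.3
time_s: 8.25
ee_pos: [602.7, -121.4, 233.4]
ee_rot: [180.0, 0.0, 80.0]
force: [-0.1, -0.0, 0.9]
gripper_width: 0.7
gripper_force: 0.0
tin frame 111.8 -77.6 233.4 Fx -0.1 Fz 0.9 t 8.25
phi deg 89.28261165821081 r 136.25663186366492
95 [125.2 230.3]
90 [113.5 232. ]
80 [ 89.8 232.4]
70 [ 66.5 228.6]
60 [ 44.1 220.9]
50 [ 23.4 209.4]
40 [  5.1 194.5]
30 [-10.4 176.6]
20 [-22.6 156.3]
10 [-31.  134.2]
4 [-34.2 120.4]
0 [-35.5 111. ]
```

```bash
python3 -m jog '{"jaw":[0,0,0,0,0,0,0,0,0],"slide":[[0,-0.4,0],[0,-0.4,0],[0,-0.39,0.06],[0,-0.39,0.06],[0,-0.37,0.13],[0,-0.37,0.13],[0,0,0],[0,0,0],[0,0,0]],"spin":[0,0,0,0,0,0,0,0,0]}'; python3 -c "
from h import *
loc(); snap('side','s3')
import cv2
a=cv2.imread('pics/s3.png')[150:350,230:430]
cv2.imwrite('pics/s3c.png',cv2.resize(a,(600,600)))"
```

```text
time_s: 9.15
ee_pos: [535.0, -109.4, 221.3]
ee_rot: [-180.0, 0.0, 80.0]
force: [-0.3, 0.7, 0.8]
gripper_width: 0.5
gripper_force: 0.0
tin frame 43.1 -77.3 221.3 Fx -0.4 Fz 0.8 t 9.15
phi deg 59.71866299539333 r 135.79097380385588
```

View pics/s3c.png

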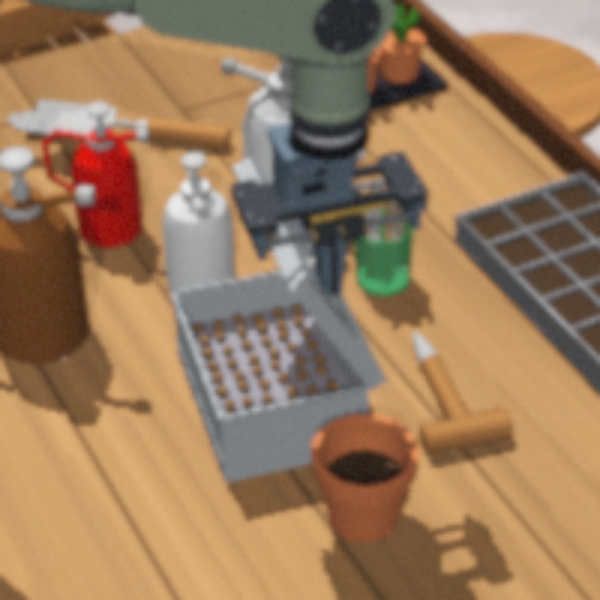

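The side crop shows the lid swung forward, edge-on at about (330,320), with the fingers behind it at (325,265); mister and bystanders are in place. I'll carry on along the arc.

```bash
python3 -m jog '{"jaw":[0,0,0,0,0,0,0,0],"slide":[[0,-0.34,0.19],[0,-0.34,0.19],[0,-0.3,0.25],[0,-0.3,0.25],[0,-0.26,0.3],[0,-0.26,0.3],[0,-0.2,0.34],[0,-0.2,0.34]],"spin":[0,0,0,0,0,0,0,0]}'; python3 -c "
from h import *
loc()";  python3 -m jog '{"jaw":[0,0,0,0,0,0,0,0,0],"slide":[[0,-0.14,0.37],[0,-0.14,0.37],[0,-0.05,0.24],[0,-0.05,0.24],[0,0,0.15],[0,0,0.15],[0,0,0.1],[0,0,0],[0,0,0]],"spin":[0,0,0,0,0,0,0,0,0]}'; python3 -c "
from h import *
loc()"
```

```text
time_s: 10.0
ee_pos: [470.2, -97.9, 156.2]
ee_rot: [180.0, 0.0, 80.0]
force: [1.3, -0.4, 2.2]
gripper_width: 0.5
gripper_force: 0.6
tin frame -22.7 -77.0 156.2 Fx 1.4 Fz 2.2 t 10.0
phi deg 19.91895672627421 r 135.08154291089681
time_s: 10.9
ee_pos: [459.0, -96.0, 111.0]
ee_rot: [179.9, 0.0, 80.0]
force: [-7.0, 1.2, 23.0]
gripper_width: 0.2
gripper_force: 11.7
tin frame -34.0 -77.0 111.0 Fx -7.1 Fz 23.0 t 10.9
phi deg -0.009081834104085708 r 133.53859646687695
```

Both lids are shut, pressed with 23 N. I'll hold briefly, lift, open the jaw and move over the bow.

```bash
python3 -m jog '{"jaw":[0,0,0,0,0,40,40,40,40,40],"slide":[[0,0,0],[0,0,-0.3],[0,0,-0.6],[0,0,-0.9],[0,0,-1],[0.7,-0.15,0],[1,-0.15,0],[0.87,-0.15,0],[0,0,0],[0,0,0]],"spin":[0,0,0,0,0,0,0,0,0,0]}'; python3 -c "
from h import *
loc(); print(to(*tin(-48,0),124)); snap('wrist','w4'); print(proj('wrist',[[*tin(-48,42),147],[*tin(-48,-42),147]]))
cv2.imwrite('pics/top4.png',env.grab_frame('top')[150:290,220:420,::-1])
b=cv2.imread('pics/top4.png');a=cv2.imread('pics/w4.png');cv2.imwrite('pics/v4.png',np.hstack([cv2.resize(a,(480,360)),cv2.resize(b,(320,360))]))"
```

```text
time_s: 11.9
ee_pos: [459.3, -17.6, 192.0]
ee_rot: [180.0, 0.0, 80.1]
force: [-0.5, 0.4, -0.4]
gripper_width: 37.5
gripper_force: 0.0
tin frame -47.1 0.3 192.0 Fx -0.5 Fz -0.4 t 11.9
phi deg 28.348561310598285 r 174.1781936910866
(array([-0.008, -0.03 ,  2.268]), array([459.3, -17.6, 192. ]), array([180. ,   0. ,  80.1]), array([-0.5,  0.4, -0.4]), 11.9)
[[314.59523116 199.35140558]
 [315.01245799 317.57431629]]
```

View pics/v4.png

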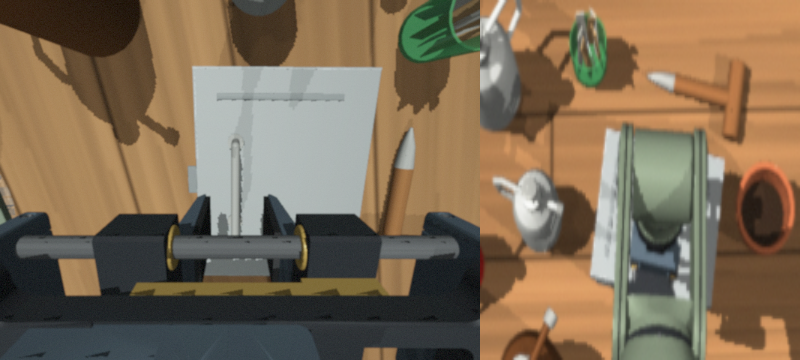

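The wrist half shows the bow's bar at (235,190), centred between the open fingers, with the lid flat. The mister is standing with its plunger up. I'll descend and grip.

```bash
python3 -m jog '{"jaw":[40,40,40,40,40,0,0,0,0,0],"slide":[[0,0,0.6],[0,0,0.7],[0,0,0.7],[0,0,0.25],[0,0,0],[0,0,0],[0,0,0],[0,0,0],[0,0,0],[0,0,0]],"spin":[0,0,0,0,0,0,0,0,0,0]}' 20; python3 -c "
from h import *
loc()"
```

```text
time_s: 13.0
ee_pos: [457.8, -17.5, 124.9]
ee_rot: [-179.9, 0.0, 80.0]
force: [-5.1, 1.0, 5.4]
gripper_width: 7.3
gripper_force: 20.0
tin frame -48.7 0.2 124.9 Fx -5.2 Fz 5.4 t 13.0
phi deg 5.326125138197021 r 150.1023527390244
```

```bash
python3 -m jog '{"jaw":[0,0,0,0,0,0,0,0,0,0],"slide":[[0,0.07,-0.2],[0,0.08,-0.19],[0,0.18,-0.37],[0,0.21,-0.35],[0,0.25,-0.33],[0,0.27,-0.31],[0,0.3,-0.29],[0,0.32,-0.25],[0,0.34,-0.23],[0,0.36,-0.2]],"spin":[0,0,0,0,0,0,0,0,0,0]}'; python3 -m jog '{"jaw":[0,0,0,0,0],"slide":[[0,0,0],[0,0,0],[0,0,0],[0,0,0],[0,0,0]],"spin":[0,0,0,0,0]}'; python3 -c "
from h import *
loc(); snap('side','s5');snap('wrist','w5')
a=cv2.imread('pics/s5.png')[180:330,250:400]
b=cv2.imread('pics/w5.png');cv2.imwrite('pics/v5.png',np.hstack([cv2.resize(a,(400,400),interpolation=cv2.INTER_CUBIC),cv2.resize(b,(400,400))]))"
```

```text
time_s: 14.0
ee_pos: [529.4, -30.5, 207.8]
ee_rot: [180.0, 0.0, 80.0]
force: [-3.9, -0.0, 0.9]
gripper_width: 7.3
gripper_force: 20.0
time_s: 14.5
ee_pos: [530.1, -30.6, 208.0]
ee_rot: [179.8, 0.0, 80.0]
force: [-4.3, 0.2, 5.3]
gripper_width: 7.6
gripper_force: 20.0
tin frame 24.8 -0.5 208.0 Fx -4.3 Fz 5.3 t 14.5
phi deg 50.05535432261295 r 133.02144097386275
```

View pics/v5.png

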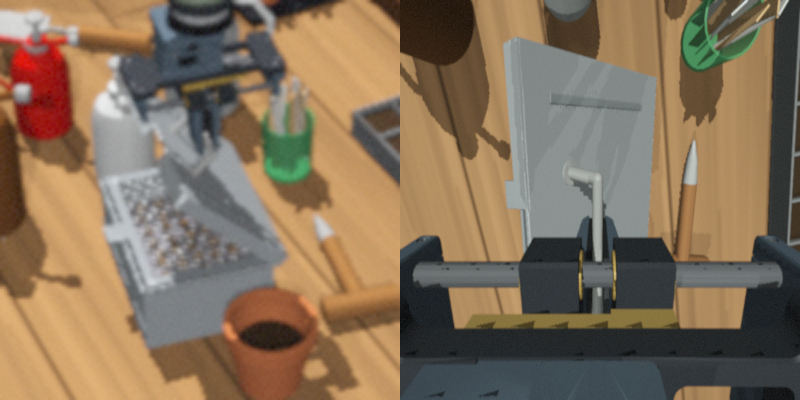

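The side half shows the mesh lid shut over the beans, its tongue at (115,228), and the outer lid held about half open by the gripped bow at (205,150). The mister stands clear, so I'm handing the job in.

```bash
python3 -c "
from h import *
print(env.job_done()); print(env.state()['time_s'])"
```

```text
the job is handed in; nothing more can be done
None
the job is handed in; nothing more can be done
```

The job is handed in, with no verdict returned: I pressed the plunger to its stop and let it spring back, shut both lids together, and left the gripper holding the outer lid about half open over the shut mesh lid.

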